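# Stamp the calibration seal of a repaired unit

### The arm

A 6-joint arm with a two-finger parallel gripper is mounted at the origin on a cart in front of the work surface, level with it; the furniture and walls round the work are solid. World frame = base frame: x ahead of the robot, y to its left, z up, the work surface at z = 0. Lengths are in m, angles in rad, forces in N, time in s.
With the tool pointing down it reaches from about 0.275 to 1 m from the base axis. Payload 8.4 kg.
Tool frame: the origin (TCP) lies on the centre line of the jaws, within the pads' length; the fingertips stand 17 mm ahead of it and the grasp point (between the pads) lies 2 mm behind it (bot.tcp_to_tips is the z of the fingertips in the tool frame, in m); z points along the fingers, y is the line along which they close (so a half turn about z gives the same grasp; the last joint's range is limited). The gripper opens to 85 mm and grips with 20 to 120 N. Pads are 22 mm wide; open, the fingers measure 114 mm over their backs; the gripper's body (76 mm by 85 mm) begins 54 mm behind the grasp point. The pads swing forward as they close: fully open they stand 13 mm farther back than shut.
Start: joints at [1.167, 0.353, 1.633, -0, 1.155, -0.002], TCP at [0.244, 0.575, 0.248] pointing down, gripper open.
Joint ranges: [-2.63, 2.63], [-0.92, 2.1], [0.06, 2.66], [-1.3, 4.44], [0, 2.69], [-3.02, 3.02]. Speed limits (rad/s): [2.22, 2.22, 2.79, 3.14, 3.14, 3.14].

### API

Orientations are given as a unit quaternion [x, y, z, w].
In Python, from workcell import bot, hand, kinematics, get_obs, vision, hand_in gives the robot as it stands. The module is installed in compiled form; this text tells all that it offers. Calls block until the motion is done:
- bot.reach(position, orientation): joint-space move of the TCP to a pose.
- bot.servo_line(position, ori=None, velocity=0.15): straight line of the TCP; ori=None keeps the orientation; velocity is the mean speed in m/s.
- bot.goto_joints(angles): joint-space move.
- hand.move_gripper(opening, strength=None): finger opening in m; strength is the grip in N (None keeps the last); returns when the fingers have stopped.
- bot.dwell(seconds).
- kinematics.solve_ik(position, orientation): joint angles nearest the present ones, or None.
- get_obs(): the state.
- vision.read_camera(name): name is "scene" or "top"; returns a dict with "frame" (480x640x3 uint8, red, green, blue), "intrinsics" (3x3 intrinsics, pixels), "view" (4x4, takes a point from world to camera coordinates). Camera axes: x right, y down, z forward; pixel columns grow to the right and rows downward; lengths in m; the calibration is good to about 2 mm. A picture is of the moment at which its call begins. There is no depth.
A pose or a line that the arm cannot do raises bot.IKError and nothing moves.
- hand_in(): hands the job in; it is judged then, once.
The state is a dict: "time_s": time; "joint_pos": joint angles; "joint_vel": joint speeds; "joint_efforts": joint torques, N m; "position": TCP position; "orientation": TCP orientation; "wrist_force": force on the tool from outside, world axes, zero at the start; "ft_torque": the same for the moment, N m; "gripper_width": finger opening in m; "grip_force": force on a finger pad.
Only numpy, scipy, OpenCV 4.12 (cv2) and the standard library are available. Lean on these libraries where they do the work, as an engineer would, in place of code of your own. Each camera call takes 0.05 s, during which the arm holds its last target. There are 200 camera calls.

### The job

Take the square-bar seal stamp out of its bench block, set its nose on the soft metal slug in the seal cup of the grey-lidded unit, and press squarely and steadily with about 15 N (never more than 24 N) until the slug is fully down, keeping that pressure for one second. Lift the stamp straight up out of the cup without sliding it across the seal, then stand it fully home in its block again and let go, leaving the other things where they are.

Things in the scene. Friction and masses are not known exactly. Their poses are not given: they have to be found in the camera images.
- stamp: Loose steel seal stamp, 0.22 kg, 103 mm long, upright in its block. Origin: centre of the flat nose face at the bottom; z up along it. Nose 10 mm in diameter up to 14 mm, shank 14 mm in diameter up to 36 mm, square bar 20 x 20 mm (flats facing its x and y) up to 100 mm, 3 mm cap. Grip two flats about 75 mm above the origin, with 80 N or more.
- nose (a point): Centre of the stamp's flat nose face (same point as the stamp's origin).
- holder: Fixed dark steel bench block 70 x 70 x 40 mm with a round 18 mm bore, 38 mm deep with a 2 mm chamfer, in the middle of its top. Origin: centre of its underside, z up. The stamp is fully home when the shoulder under its square bar rests on the block's top: its origin is then 4 mm above the block's origin.
- bore_mouth (a point): Centre of the bore's mouth in the block's top face, 40 mm above the block's origin.
- unit: Fixed die-cast metal unit 84 x 114 x 36 mm with a grey lid; on the lid stands the round steel seal cup. Origin: centre of its underside, z up.
- cup_mouth (a point): Centre of the seal cup's mouth at the rim, 56 mm above the bench, z up; at x -12, y +24 mm in the unit's frame. The steel cup is 27 mm across outside, 18 mm inside, 20 mm high. In it lies a flat aluminium slug 17 mm across; its top is 3 to 11 mm below the rim: the depth differs every time and is not measured, so it must be felt.
- seal_slug (a joint): How far the slug has been pressed down, m: 0 as found, 0.004 fully down on a hard stop. It yields at about 8 N, sinks steadily while pushed harder, does not spring back, and is rigid once it is down.
- heatsink: Bystander: loose finned heatsink 36 x 46 x 25 mm behind the work. Origin: centre of its underside.
- tip_tin: Bystander: loose round white tin 40 mm across, 20 mm high, behind the work. Origin: centre of its underside.
- insul_tape: Bystander: loose black roll of tape 62 mm across, 19 mm high, behind the work. Origin: centre of its underside.
- magnifier_lamp: Fixed magnifier lamp behind the work. Its round base, 0.21 m across, is centred at x +58, y +335 mm in its frame (origin on the bench, z up); a post rises from there to 0.45 m, and the arm runs towards its -y, 0.3 to 0.45 m high, to a ring-shaped head. Pass in front of it (nearer the robot).

How it is judged:
On the way, in this order (a step that is already met when the one before it is completed fails the run):
1. the slug is fully down and the upright stamp is kept pressed on it with 10 to 20 N for 0.7 s (value of joint seal_slug above 0.0034 m and contact force between stamp and unit between 10 and 20 N and angle between stamp's own z axis and vertical below 0.08 rad and horizontal distance between nose and cup_mouth below 0.003 m and z of nose in the frame of cup_mouth below -0.005 m), for 0.7 s.
2. the stamp is lifted straight up out of the cup: its nose is 5 to 40 mm above the rim and still within 10 mm of the cup's axis (z of nose in the frame of cup_mouth between 0.005 and 0.04 m and horizontal distance between nose and cup_mouth below 0.01 m), for 0.05 s.
At the end, for the whole second after the job is handed in: The slug is down by more than 3.4 of its 4 mm, and the stamp stands in its block's bore, at rest, upright within 0.08 rad, its shoulder within 2.5 mm of the block's top and its axis within 4 mm of the bore's (value of joint seal_slug above 0.0034 m and horizontal distance between stamp and holder below 0.004 m and z of stamp in the frame of holder between 0.001 and 0.0065 m and angle between stamp's own z axis and vertical below 0.08 rad and linear speed of stamp below 0.02 m/s); the robot touches nothing.
It fails at once if the stamp bears on the unit with more than 25 N (contact force between stamp and unit above 25 N).
It fails at once if the stamp is pressed (over 5 N) on the unit while more than 0.1 rad out of upright (contact force between stamp and unit above 5 N and angle between stamp's own z axis and vertical above 0.1 rad).
It fails at once if the nose slides across the seal: it is down in the cup, touching, and more than 3.2 mm off the cup's axis (z of nose in the frame of cup_mouth below -0.002 m and contact force between stamp and unit above 1 N and horizontal distance between nose and cup_mouth between 0.0032 and 0.009 m).
It fails at once if the heatsink, the tin or the tape is moved by more than 20 mm (distance of any of heatsink, tip_tin, insul_tape from where it was at the start of the episode above 0.02 m).
It also fails if it takes over 54 s, if anything falls off the work surface, if the arm or the gripper's body presses on something with over 40 N, if the wrist force passes 120 N, or if a joint passes its speed limit or range.

## Working session

There is one attempt and no reset: what is moved stays moved. The work goes in short steps, each a Python script; the robot and the scene stay as the last script left them, time stands still between calls to the robot, and variables do not carry over. Pictures are saved under pics/ and viewed, at most 10 in all, crops included, and the job is handed in when it is done.

```bash
mkdir -p pics
python3 - <<'E'
from workcell import bot, hand, kinematics, get_obs, vision
import cv2, numpy as np
o=get_obs(); print({k:np.round(v,3) for k,v in o.items()})
for n in("scene","top"):
    r=vision.read_camera(n); cv2.imwrite(f"pics/{n}0.png",r["frame"][:,:,::-1]); np.savez(f"pics/{n}0.npz",**r)
    print(n,r["intrinsics"].round(1).tolist(),r["view"].round(4).tolist())
E
```

```text
{'time_s': np.float64(0.0), 'joint_pos': array([ 1.167,  0.354,  1.634, -0.   ,  1.155, -0.002]), 'joint_vel': array([-0.002,  0.   ,  0.001,  0.001,  0.   ,  0.001]), 'joint_efforts': array([ 1.0000e-03, -6.0527e+01, -3.4205e+01,  0.0000e+00,  1.0000e-02,
        0.0000e+00]), 'position': array([0.244, 0.575, 0.248]), 'orientation': array([ 0.2  ,  0.98 , -0.001, -0.   ]), 'wrist_force': array([0.561, 0.705, 0.01 ]), 'ft_torque': array([-0.011,  0.026, -0.024]), 'grip_force': np.float64(0.0), 'gripper_width': np.float64(0.085)}
scene [[520.7, 0.0, 317.6], [0.0, 520.7, 239.4], [0.0, 0.0, 1.0]] [[-0.615, -0.7885, 0.0093, 0.154], [-0.5397, 0.4122, -0.734, 0.4413], [0.5749, -0.4564, -0.6791, 0.4513], [0.0, 0.0, 0.0, 1.0]]
top [[588.1, 0.0, 317.9], [0.0, 588.1, 241.5], [0.0, 0.0, 1.0]] [[-0.028, -0.9995, 0.0144, -0.241], [-0.987, 0.0254, -0.1588, 0.5861], [0.1583, -0.0187, -0.9872, 0.9218], [0.0, 0.0, 0.0, 1.0]]
```

View pics/scene0.png

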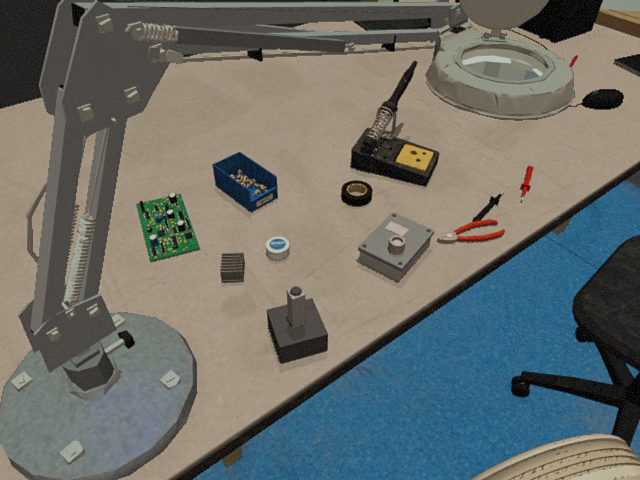

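View pics/top0.png

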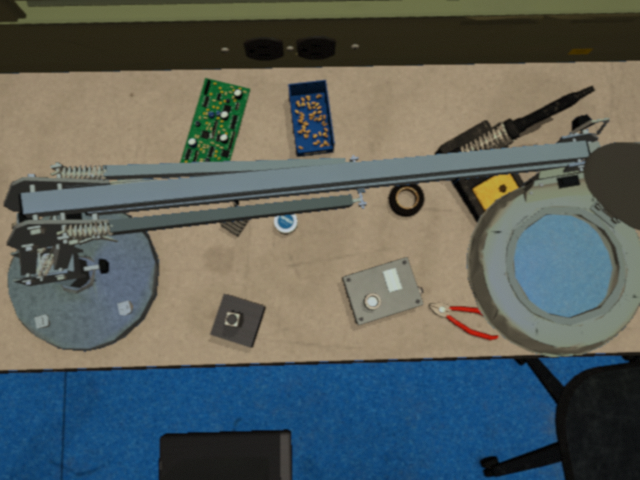

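The scene view shows the stamp in its dark block at about (297,310), the unit with its cup at about (397,243). In the top view the stamp cap is at (232,318) and the cup at (372,300). The tin, tape and heatsink sit behind them. Next I'll zoom in.

Run:
```python
import cv2, numpy as np
t=cv2.imread("pics/top0.png"); s=cv2.imread("pics/scene0.png")
def c(im,x,y,w,h,f): return cv2.resize(im[y:y+h,x:x+w],None,fx=f,fy=f,interpolation=cv2.INTER_CUBIC)
a=np.vstack([np.hstack([c(t,200,285,80,60,5),c(t,335,250,80,60,5)]),np.hstack([c(s,258,280,80,60,5)[:300],c(s,355,210,80,60,5)])])
cv2.imwrite("pics/z.png",a)
```

```text
(no output)
```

View pics/z.png

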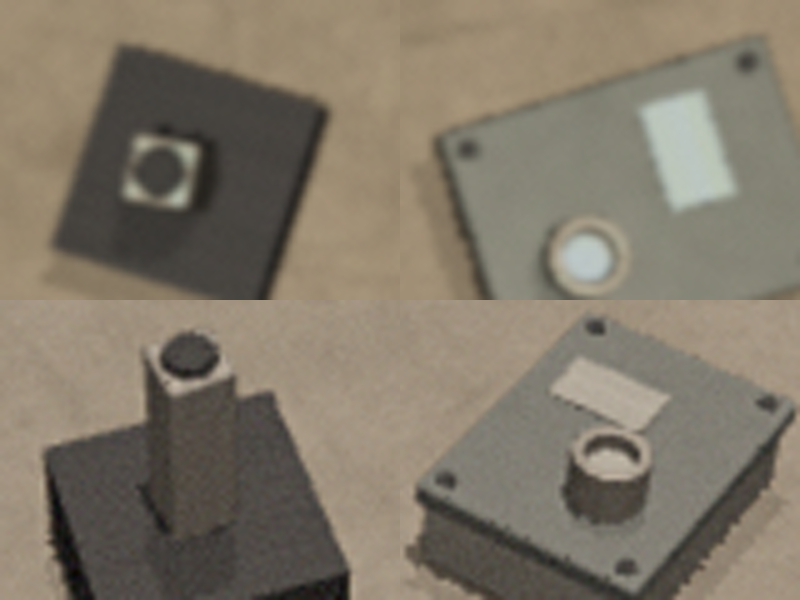

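The zoom shows the bright cap square with its dark disc, the block's top face, the tan ring of the cup rim, the lid corners and the slug, all clear enough to segment.

```bash
cat > h.py <<'E'
import cv2, numpy as np
def ray(r,px,z):
    K,V=r["intrinsics"],r["view"]; R,t=V[:3,:3],V[:3,3]; c=-R.T@t
    d=R.T@np.linalg.inv(K)@np.array([px[0],px[1],1.]); return c+d*(z-c[2])/d[2]
def proj(r,p):
    q=r["intrinsics"]@(r["view"]@np.append(p,1))[:3]; return q[:2]/q[2]
def blob(mask,seed):
    "filled contour nearest to seed"
    cs,_=cv2.findContours(mask.astype(np.uint8),cv2.RETR_EXTERNAL,cv2.CHAIN_APPROX_NONE)
    cs=[c for c in cs if cv2.contourArea(c)>25]
    return max(cs,key=lambda c:cv2.pointPolygonTest(c,seed,True))
def cen(c): m=cv2.moments(c); return np.array([m["m10"],m["m01"]])/m["m00"]
E
python3 - <<'E'
from h import *
t=dict(np.load("pics/top0.npz")); s=dict(np.load("pics/scene0.npz"))
S=8
def win(r,x,y,w,h): return cv2.resize(r["frame"][y:y+h,x:x+w],None,fx=S,fy=S,interpolation=cv2.INTER_CUBIC).astype(int)
def back(p,x,y): return (np.asarray(p)+.5)/S-.5+[x,y]
def go(name,r,x,y,w,h,mask,seed,z,poly=False):
    m=mask(win(r,x,y,w,h)); c=blob(m,((seed[0]-x)*S,(seed[1]-y)*S))
    p=back(cen(c),x,y); rc=cv2.minAreaRect(c); box=[ray(r,back(b,x,y),z)[:2] for b in cv2.boxPoints(rc)]
    q=ray(r,p,z)
    L=[np.linalg.norm(box[i]-box[i-1]).round(4) for i in range(2)]
    print(name,"px",p.round(2),"rectc",back(rc[0],x,y).round(2),"world",q.round(4),"rectworld",ray(r,back(rc[0],x,y),z).round(4),"sides",L,"ang",np.degrees(np.arctan2(*(box[1]-box[0])[::-1])).round(1),"area",cv2.contourArea(c)/S/S)
    ap=cv2.approxPolyDP(c,.04*cv2.arcLength(c,True),True)[:,0]
    if poly: print([ray(r,back(a,x,y),z)[:2].round(4).tolist() for a in ap])
lum=lambda I:I.sum(2)/3
go("cap top",t,220,305,26,26,lambda I:lum(I)>125,(231.5,318),.107,True)
go("block top",t,200,285,80,70,lambda I:lum(I)<90,(245,330),.04,True)
go("lid top",t,335,250,95,80,lambda I:(I[...,0]-I[...,2]<15),(390,295),.036,True)
go("cup top",t,355,285,34,30,lambda I:(I[...,0]-I[...,2]>18)&(lum(I)>100),(372,294),.056)
go("slug top",t,362,290,20,22,lambda I:(I[...,2]-I[...,0]>=0)&(lum(I)>150),(372,301),.049)
go("capdisc top",t,224,311,16,16,lambda I:lum(I)<95,(232,319),.107)
go("capdisc sc",s,288,284,17,14,lambda I:lum(I)<85,(295.5,291),.107)
for n,x,y,w,h in(("cup",380,228,34,38),("cap",282,280,28,22)):
    I=win(s,x,y,w,h); print(n); print(np.round(lum(I)[S//2::S*2,S//2::S]).astype(int))
E
```

```text
cap top px [228.39 313.28] rectc [228.42 313.06] world [ 0.4634 -0.1167  0.107 ] rectworld [ 0.4637 -0.1167  0.107 ] sides [np.float64(0.004), np.float64(0.006)] ang -60.4 area 7.3828125
[[0.4626, -0.1141], [0.4611, -0.1152], [0.4638, -0.1202], [0.4652, -0.1154]]
block top px [238.   320.22] rectc [237.96 319.94] world [ 0.4545 -0.1231  0.04  ] rectworld [ 0.455  -0.1231  0.04  ] sides [np.float64(0.0732), np.float64(0.0713)] ang -17.9 area 1933.4453125
[[0.4974, -0.0998], [0.4341, -0.0785], [0.4113, -0.1455], [0.4758, -0.1672]]
lid top px [391.65 281.02] rectc [388.75 282.37] world [ 0.512  -0.3771  0.036 ] rectworld [ 0.5099 -0.3722  0.036 ] sides [np.float64(0.0524), np.float64(0.0545)] ang -84.7 area 485.859375
[[0.5365, -0.386], [0.4974, -0.346], [0.4894, -0.398]]
cup top px [372.77 300.61] rectc [372.88 300.58] world [ 0.4794 -0.3422  0.056 ] rectworld [ 0.4794 -0.3424  0.056 ] sides [np.float64(0.0284), np.float64(0.0277)] ang -54.1 area 233.8046875
slug top px [371.88 301.52] rectc [371.83 301.54] world [ 0.4784 -0.3415  0.049 ] rectworld [ 0.4783 -0.3414  0.049 ] sides [np.f
[... 3723 characters left out ...]
144 142 141 138 113 133 161 152  85  64  75  70  76  76  71  75  71  75
   70 101 142 142 145 143 144 143 143 143]
 [141 142 145 144 109  79 128 134  63  44  64  75  74  75  70  74  66  50
   49  93 163 150 147 142 143 141 141 147]
 [145 142 145 150 125  75  65 122 134  99  58  39  34  28  41  41  40  72
  124 165 165 153 133 138 140 141 142 143]
 [149 145 148 147 130  71  53  65 112 119 167 171 143 141 148 159 147 136
  116  98  83  69  71 124 145 145 141 144]
 [149 149 148 153 142  81  56  60  66 101 142 145 127 108  83  79  72  71
   74  76  81  68  74 121 143 145 136 115]
 [149 143 145 147 145  81  57  60  60  60  74  76  75  75  70  76  77  80
   73  83  74  78  74  72  75  66  74  71]]
```

Run:
```python
from h import *
t=dict(np.load("pics/top0.npz")); s=dict(np.load("pics/scene0.npz"))
S=8
def win(r,x,y,w,h): return cv2.resize(r["frame"][y:y+h,x:x+w],None,fx=S,fy=S,interpolation=cv2.INTER_CUBIC).astype(int)
def back(p,x,y): return (np.asarray(p)+.5)/S-.5+[x,y]
lum=lambda I:I.sum(2)/3
x,y=220,305; I=win(t,x,y,26,26); m=(lum(I)>105)
c=blob(m,((231.9-x)*S,(319.3-y)*S)); h=cv2.convexHull(c); rc=cv2.minAreaRect(h)
b=[ray(t,back(q,x,y),.104)[:2] for q in cv2.boxPoints(rc)]
print("bar top",back(rc[0],x,y),ray(t,back(rc[0],x,y),.104),[np.linalg.norm(b[i]-b[i-1]) for i in (0,1)],np.degrees(np.arctan2(*(b[1]-b[0])[::-1])))
m2=np.zeros(m.shape,np.uint8); cv2.fillPoly(m2,[h],1); m2=m2&(lum(I)<95)
c=blob(m2,((231.9-x)*S,(319.3-y)*S)); pd=back(cen(c),x,y); print("disc top",pd,ray(t,pd,.107),cv2.contourArea(c)/64)
ps=np.array([295.42,290.99])
def tri(a,b):
    A=[]
    for r,p in((t,a),(s,b)):
        P=r["intrinsics"]@r["view"][:3]; A+=[p[0]*P[2]-P[0],p[1]*P[2]-P[1]]
    A=np.array(A); return np.linalg.lstsq(A[:,:3],-A[:,3],rcond=None)[0]
print("tri cap",tri(pd,ps))
# cup in scene
x,y=384,232; I=win(s,x,y,26,18); m=(lum(I)>138); m[:int(3.2*S)]=0
mm=m.astype(np.uint8); c=blob(mm,((390.5-x)*S,(240-y)*S))[:,0]
P=back(c,x,y); k=~((P[:,1]<237.5)&(P[:,0]>398)); H=cv2.convexHull(c[k].astype(np.int32))[:,0]
# densified hull, only pts belonging to contour
e=cv2.fitEllipse(H); print("cup scene ellipse",back(e[0],x,y),np.array(e[1])/S,e[2], ray(s,back(e[0],x,y),.056))
pc=back(e[0],x,y); print("tri cup",tri([372.77,300.61],pc))
d=cv2.cvtColor(I.clip(0,255).astype(np.uint8),cv2.COLOR_RGB2BGR); cv2.polylines(d,[H],True,(0,0,255)); cv2.ellipse(d,e,(0,255,0),1)
x,y=220,305; d2=cv2.cvtColor(win(t,x,y,26,26).clip(0,255).astype(np.uint8),cv2.COLOR_RGB2BGR); cv2.drawContours(d2,[h],0,(0,0,255)); cv2.polylines(d2,[cv2.boxPoints(rc).astype(int)],True,(0,255,0))
for j,(zz) in enumerate((.04,.036)): print(j)
x,y=355,285; I=win(t,x,y,34,30); m=(I[...,0]-I[...,2]>18)&(lum(I)>100); c=blob(m,((372-x)*S,(294-y)*S)); d3=cv2.cvtColor(I.clip(0,255).astype(np.uint8),cv2.COLOR_RGB2BGR); cv2.drawContours(d3,[c],0,(0,0,255)); e=cv2.fitEllipse(cv2.convexHull(c)); print("cup top ell",back(e[0],x,y),np.array(e[1])/S,ray(t,back(e[0],x,y),.056))
out=np.zeros((480,800,3),np.uint8)
for im,ox,oy in((d,0,0),(d2,0,200),(d3,300,200)): out[oy:oy+im.shape[0],ox:ox+im.shape[1]]=im
cv2.imwrite("pics/fit.png",out)
```

```text
bar top [235.30059719 324.03910255] [ 0.44697164 -0.12666937  0.104     ] [np.float64(0.005841792238699686), np.float64(0.010964372813060392)] -52.434072555880974Traceback (most recent call last):
  File "<stdin>", line 12, in <module>
  File "h.py", line 11, in blob
    return max(cs,key=lambda c:cv2.pointPolygonTest(c,seed,True))
ValueError: max() iterable argument is empty
```

```bash
cat > m.py <<'E'
from h import *
t=dict(np.load("pics/top0.npz")); s=dict(np.load("pics/scene0.npz"))
S=8
def win(r,x,y,w,h): return cv2.resize(r["frame"][y:y+h,x:x+w],None,fx=S,fy=S,interpolation=cv2.INTER_CUBIC).astype(int)
def back(p,x,y): return (np.asarray(p)+.5)/S-.5+[x,y]
lum=lambda I:I.sum(2)/3
bgr=lambda I:np.ascontiguousarray(I.clip(0,255).astype(np.uint8)[...,::-1])
def tri(a,b):
    A=[]
    for r,p in((t,a),(s,b)):
        P=r["intrinsics"]@r["view"][:3]; A+=[p[0]*P[2]-P[0],p[1]*P[2]-P[1]]
    A=np.array(A); return np.linalg.lstsq(A[:,:3],-A[:,3],rcond=None)[0]
x,y=222,309; I=win(t,x,y,20,20); m=(lum(I)>115).astype(np.uint8)
h=cv2.convexHull(cv2.findNonZero(m)); rc=cv2.minAreaRect(h)
b=[ray(t,back(q,x,y),.104)[:2] for q in cv2.boxPoints(rc)]
print("bar top",back(rc[0],x,y),ray(t,back(rc[0],x,y),.104),[np.linalg.norm(b[i]-b[i-1]) for i in (0,1)],np.degrees(np.arctan2(*(b[1]-b[0])[::-1])))
d2=bgr(I); cv2.drawContours(d2,[h],0,(0,0,255)); cv2.polylines(d2,[cv2.boxPoints(rc).astype(int)],True,(0,255,0))
m2=np.zeros(m.shape,np.uint8); cv2.fillPoly(m2,[h],1); m2=m2&(lum(I)<95)
c=blob(m2,((231.9-x)*S,(319.3-y)*S)); pd=back(cen(c),x,y); print("disc top",pd,ray(t,pd,.107),cv2.contourArea(c)/64)
cv2.drawContours(d2,[c],0,(255,0,0))
print("tri cap",tri(pd,[295.42,290.99]))
x,y=384,232; I=win(s,x,y,26,18); m=(lum(I)>138); m[:int(3.2*S)]=0
c=blob(m,((390.5-x)*S,(240-y)*S))[:,0]
P=back(c,x,y); k=~((P[:,1]<237.5)&(P[:,0]>398)); H=cv2.convexHull(c[k].astype(np.int32))[:,0]
e=cv2.fitEllipse(H); pc=back(e[0],x,y); print("cup scene ellipse",pc,np.array(e[1])/S,e[2], ray(s,pc,.056))
d=bgr(I); cv2.polylines(d,[H],True,(0,0,255)); cv2.ellipse(d,e,(0,255,0),1)
x,y=355,285; I=win(t,x,y,34,30); m=(I[...,0]-I[...,2]>18)&(lum(I)>100); c=blob(m,((372-x)*S,(294-y)*S)); d3=bgr(I); cv2.drawContours(d3,[c],0,(0,0,255)); e=cv2.fitEllipse(cv2.convexHull(c)); p3=back(e[0],x,y); print("cup top ell",p3,np.array(e[1])/S,ray(t,p3,.056))
print("tri cup",tri(p3,pc))
out=np.zeros((480,800,3),np.uint8)
for im,ox,oy in((d,0,0),(d2,0,200),(d3,300,200)): out[oy:oy+im.shape[0],ox:ox+im.shape[1]]=im
cv2.imwrite("pics/fit.png",out)
E
python3 m.py
```

```text
bar top [231.61198044 318.88521099] [ 0.45488298 -0.12112401  0.104     ] [np.float64(0.01947045090297908), np.float64(0.01953752455547205)] -11.953260055633761
disc top [231.22257651 318.81375243] [ 0.45490988 -0.12092647  0.107     ] 76.4140625
tri cap [ 0.4549954  -0.12062202  0.10478672]
cup scene ellipse [396.94100094 240.03759193] [10.64784622 15.86699963] 97.1921615600586 [ 0.47915891 -0.34080157  0.056     ]
cup top ell [372.79339218 300.60731888] [17.15378952 18.0757885 ] [ 0.4794016 -0.342237   0.056    ]
tri cup [ 0.47972418 -0.34214819  0.05475902]
```

View pics/fit.png

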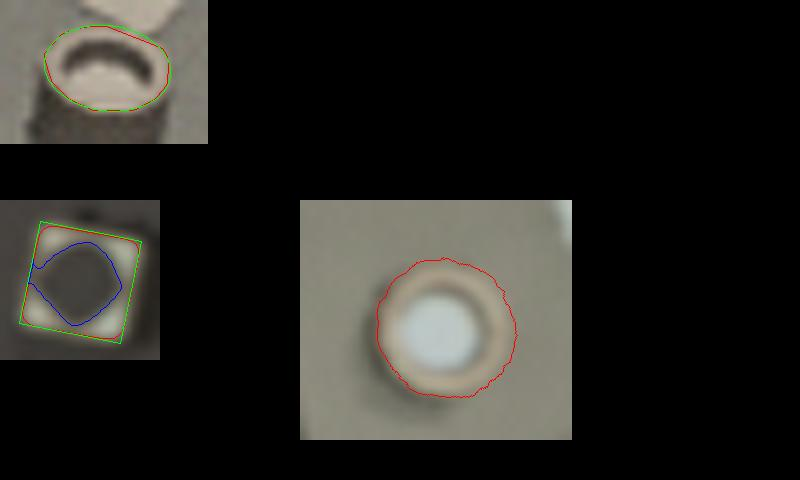

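Cup and stamp fits agree in both views: stamp axis at about (0.4549, -0.1209) with its flats at -12°, cup axis at about (0.4794, -0.3418). Next is the approach and grasp.

```bash
cat >> h.py <<'E'
A=np.radians(39.); Q=[np.cos(A),np.sin(A),0,0]
E
python3 - <<'E'
from h import *
from workcell import bot, hand, kinematics, get_obs, vision
X,Y=.4549,-.1209
o=get_obs(); 
bot.servo_line([.150,.353,.24],velocity=.25)
bot.reach([.36,-.096,.24],Q)
hand.move_gripper(.05,90)
bot.servo_line([X,Y,.16],velocity=.2)
bot.dwell(.3); b=get_obs(); print(b["time_s"],b["joint_pos"].round(3),b["position"],b["wrist_force"])
bot.servo_line([X,Y,.077],velocity=.08)
hand.move_gripper(0.0,90); bot.dwell(.3)
b=get_obs(); print(b["time_s"],b["position"],b["orientation"],b["wrist_force"],b["ft_torque"],b["gripper_width"],b["grip_force"])
r=vision.read_camera("scene"); cv2.imwrite("pics/g.png",cv2.resize(r["frame"][180:400,180:460,::-1],None,fx=2.7,fy=2.7))
E
```

```text
4.5417 [-0.263  0.227  2.038 -0.     0.875 -0.054] [ 0.45482248 -0.12088483  0.16068141] [ 0.29626357 -1.22948904 -0.14744406]
6.4083 [ 0.45517371 -0.12098222  0.077531  ] [7.77148814e-01 6.29316766e-01 2.08400764e-04 2.92652255e-04] [-0.94940018  0.35182201  5.22307557] [ 0.07420692  0.17687762 -0.01480315] 0.018846116825743556 87.5570547580719
```

View pics/g.png

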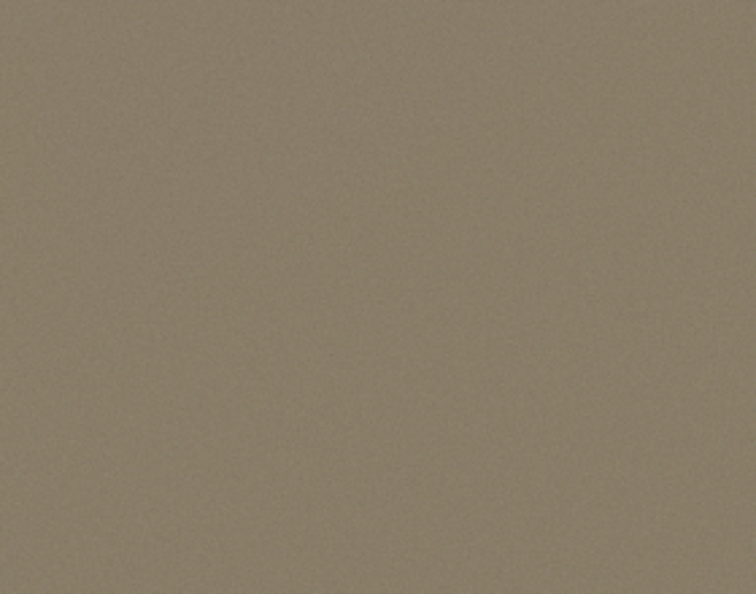

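The scene camera is blocked by the arm at this pose: the picture shows only an even surface. The grip itself reads well (18.8 mm width, 88 N). I'll lift, hover over the cup, and look from there.

Run:
```python
from h import *
from workcell import bot, hand, kinematics, get_obs, vision
X,Y=.4549,-.1209; CX,CY=.4794,-.3418
bot.servo_line([X,Y,.165],velocity=.08)
bot.dwell(.2); b=get_obs(); print(b["time_s"],b["position"],b["wrist_force"],b["ft_torque"],b["gripper_width"])
bot.servo_line([CX,CY,.165],velocity=.15)
bot.dwell(.3); b=get_obs(); print(b["time_s"],b["position"],b["orientation"],b["wrist_force"],b["ft_torque"],b["gripper_width"])
ims=[]
for n,(x,y) in(("scene",(340,170)),("top",(320,240))):
    r=vision.read_camera(n); np.savez(f"pics/{n}1.npz",**r); ims.append(cv2.resize(r["frame"][y:y+120,x:x+130,::-1],(396,366),interpolation=cv2.INTER_CUBIC))
    print(n,proj(r,[CX,CY,.056]),proj(r,b["position"]-[0,0,.0735]))
cv2.imwrite("pics/hov.png",np.hstack(ims))
```

```text
7.9083 [ 0.45467199 -0.12082708  0.16457893] [-0.3917142   0.2755309  -1.98856921] [-0.0239012  -0.02487482  0.00178456] 0.01901827702196443
9.8417 [ 0.47947914 -0.34153381  0.1651006 ] [7.77006483e-01 6.29492592e-01 1.33555707e-05 4.07975818e-05] [ 0.62865301 -0.34823989 -2.38395574] [ 0.03481619 -0.06016047 -0.01148717] 0.01931343657654539
scene [397.27901672 239.70326738] [399.67927288 223.17444095]
top [372.52315314 300.61570295] [374.78027413 299.20513533]
```

View pics/hov.png

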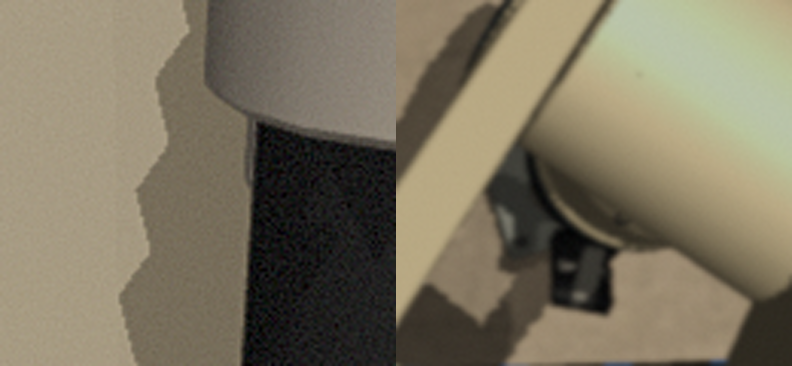

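At this pose both cameras see only arm and wrist. I'll move to a spot near the robot where the scene camera should see the held stamp, to measure the nose relative to the TCP.

Run:
```python
from h import *
from workcell import bot, hand, kinematics, get_obs, vision
bot.servo_line([.33,-.0,.2],velocity=.25)
bot.dwell(.2); b=get_obs(); print(b["time_s"],b["position"],b["orientation"])
r=vision.read_camera("scene"); np.savez("pics/scene2.npz",pos=b["position"],ori=b["orientation"],**r)
p=proj(r,b["position"]-[0,0,.0735]); print(p)
x,y=int(p[0])-70,min(int(p[1])-90,360); cv2.imwrite("pics/nose.png",cv2.resize(r["frame"][y:y+120,x:x+140,::-1],None,fx=5,fy=5,interpolation=cv2.INTER_CUBIC)); print(x,y)
```

```text
11.7917 [ 0.33015635 -0.00042984  0.19989115] [ 7.77438920e-01  6.28958429e-01 -1.26891798e-04 -6.81749469e-05]
[273.11542669 398.85867891]
203 308
```

View pics/nose.png

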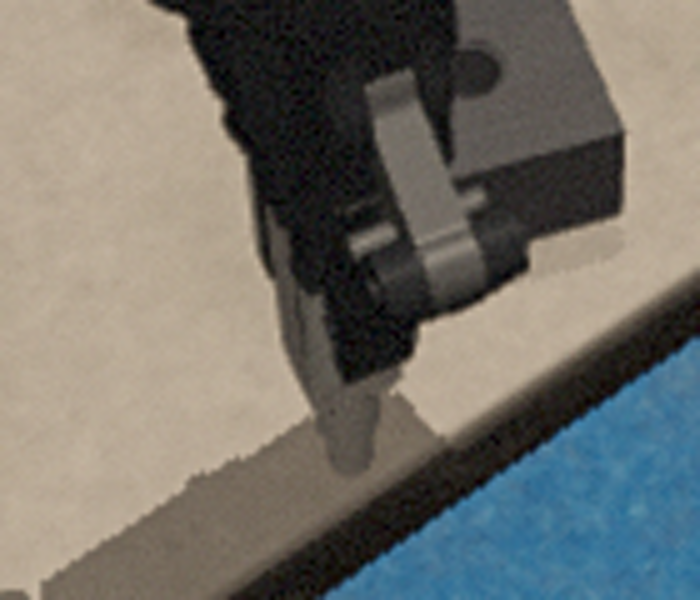

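The nose shows clearly at the bottom of the held stamp, zoom (349,460), within a few zoom pixels of the prediction (352,456). I'll measure it more exactly.

Run:
```python
from h import *
r=dict(np.load("pics/scene2.npz")); S=8; x,y=260,384
I=cv2.resize(r["frame"][y:y+24,x:x+26],None,fx=S,fy=S,interpolation=cv2.INTER_CUBIC).astype(float); L=cv2.GaussianBlur(I.sum(2)/3,(9,9),0)
print(r["frame"][y:y+24,x:x+26].sum(2)//3)
zn=r["pos"][2]-.0735
for thr in(78,84,90):
    m=L<thr; c=blob(m,((272.7-x)*S,(398-y)*S))[:,0]; P=(c+.5)/S-.5+[x,y]
    bot=P[:,1].max(); lr=[(P[np.abs(P[:,1]-v)<.15,0].min(),P[np.abs(P[:,1]-v)<.15,0].max()) for v in(395,397,399)]
    # ellipse bottom minus projected semi-height of the 10 mm disc
    print(thr,"bottom",bot,"edges",np.round(lr,2))
th=np.linspace(0,2*np.pi,60); n0=r["pos"]-[0,0,.0735]
D=np.array([proj(r,n0+.005*np.array([np.cos(a),np.sin(a),0])) for a in th]); print("pred disc u",D[:,0].min(),D[:,0].max(),"v",D[:,1].min(),D[:,1].max())
c0=proj(r,n0)
for du,dv in((1,0),(0,1)): print(du,dv,(ray(r,c0+[du,dv],zn)-n0)*1e3)
```

```text
[[171 171 146  84  67  84  84  83  86  86  87  59  35  45  61  84  86  83
   87  77  85  88 134 164 169 168]
 [170 174 171 107  71  80  78  84  82  82  82  73  77  82  84  82  82  84
   84  87  94 127 159 170 173 169]
 [171 170 171 141  84  75  87  83  82  78  81  80  87  89  84  83  78  87
   85  99 109 159 127 161 170 172]
 [170 170 174 174 112  78  89  75  74  78  90  81  86  79  82  81  65  67
   75 105 106 110  97 109 160 171]
 [168 172 170 174 146  87  81  81  78  83  84  82  94  83  83  75  78  72
   70  97 108 104 101  99 113 158]
 [170 170 172 173 174 112  80  84  84  77  88  80  87  81  88  80  76  74
   72  96 104 107 104  99 103 110]
 [167 169 172 173 168 137  99  80  81  61  84  86  81  82  81  79  81  72
   69  99 103 109 107 103 101 109]
 [169 172 172 164 125 133  87  74  83  82  84  87  82  89  85  80  76  71
   70 103 107 104 105 101 102 102]
 [174 167 165 121 104 105  83  75  83  85  86  83  88  82  77  78  72  70
   81 102 108 107  98 106 102 101]
 [163 123 102 100 101 102  82  76  76  78  85  86  83  83  85  82  75  73
   94 102 105 103 103 102 103 106]
 [118 103 
[... 1244 characters left out ...]
08 104 105  97  96
   89  78  73  48  43  31  27  23]
 [102 107 100 104 102 105 100 103 103 109 105 107 107 101 103  98  87  78
   80  63  37  33  26  29  36  37]
 [107 102 103 103 108  96 102 102 102 101 109 108 105 102  94  91  81  67
   44  34  31  25  24  31  27  28]]
78 bottom 401.0625 edges [[275.31 276.56]
 [274.81 276.69]
 [275.06 276.81]]
84 bottom 401.9375 edges [[267.94 276.94]
 [268.44 277.06]
 [268.31 277.06]]
90 bottom 402.5625 edges [[267.44 277.19]
 [267.94 277.19]
 [268.06 277.44]]
pred disc u 268.41547762113373 277.80657860346747 v 394.6505642073117 403.12079318064775
1 0 [-6.50990134e-01 -8.44054316e-01  5.55111512e-14]
0 1 [-9.74289332e-01  6.66214757e-01  5.55111512e-14]
```

Nose offset from the TCP is under 1 mm (about +0.6, +0.1 mm in camera terms). The two cameras' cup estimates differ by about 1.5 mm, so I'll aim at their mean (0.4790, -0.3415), then lower and feel for the slug.

```bash
cat > press.py <<'E'
from h import *
from workcell import bot, hand, get_obs
CX,CY=.4790,-.3415
bot.servo_line([CX,CY,.152],velocity=.22)
bot.servo_line([CX,CY,.131],velocity=.06); bot.dwell(.3)
fz=lambda n=3:(np.mean([(bot.dwell(.02),get_obs()["wrist_force"][2])[1] for _ in range(n)]))
b0=fz(5); o=get_obs(); print("base",o["time_s"],b0,o["position"],o["wrist_force"])
z=.131; log=[]; t0=o["time_s"]; zc=None; k=12e3
F=0; hold=0
while get_obs()["time_s"]-t0<17 and z>.110:
    if zc is None: dz=.0004
    else: dz=np.clip((14.5-F)/25e3,-.0003,.00025)
    z-=dz; bot.servo_line([CX,CY,z],velocity=.02 if zc is None else .006)
    F=fz(2)-b0; o=get_obs(); log.append((o["time_s"],z,o["position"][2],F))
    if zc is None and F>2: zc=z
    if zc and F>21: z+=.0004; bot.servo_line([CX,CY,z],velocity=.02)
    L=np.array(log)
    # on the stop: force held between 13 and 16.5 while the tool no longer sinks, for 1.3 s
    w=L[L[:,0]>o["time_s"]-1.3]
    if zc and o["time_s"]-L[0,0]>1.4 and w[:,3].min()>12.5 and np.ptp(w[:,2])<.0003 and zc-z>.0035: hold=1; break
L=np.array(log); print("hold",hold,"contact",zc,"n",len(L),"steptime",np.diff(L[:,0]).mean())
print((L[::max(1,len(L)//40)]*[1,1e3,1e3,1]).round(2)); o=get_obs(); print(L[-1],o["position"],o["wrist_force"],o["ft_torque"])
E
python3 press.py
```

```text
base 14.5833 -2.0418480243707195 [ 0.47910047 -0.34157525  0.13122116] [ 0.11688046  0.10156109 -2.15920947]
hold 1 contact 0.12259999999999986 n 45 steptime 0.28333181818181824
[[ 1.4870e+01  1.3060e+02  1.3060e+02 -3.9000e-01]
 [ 1.5150e+01  1.3020e+02  1.3018e+02  2.8000e-01]
 [ 1.5430e+01  1.2980e+02  1.2978e+02  4.5000e-01]
 [ 1.5720e+01  1.2940e+02  1.2939e+02 -4.3000e-01]
 [ 1.6000e+01  1.2900e+02  1.2898e+02  1.8000e-01]
 [ 1.6280e+01  1.2860e+02  1.2858e+02 -3.0000e-01]
 [ 1.6570e+01  1.2820e+02  1.2820e+02 -4.6000e-01]
 [ 1.6850e+01  1.2780e+02  1.2777e+02  8.0000e-02]
 [ 1.7130e+01  1.2740e+02  1.2740e+02 -8.0000e-02]
 [ 1.7420e+01  1.2700e+02  1.2699e+02  2.6000e-01]
 [ 1.7700e+01  1.2660e+02  1.2660e+02 -5.3000e-01]
 [ 1.7980e+01  1.2620e+02  1.2617e+02  2.6000e-01]
 [ 1.8270e+01  1.2580e+02  1.2581e+02 -1.4000e-01]
 [ 1.8550e+01  1.2540e+02  1.2538e+02 -1.2000e-01]
 [ 1.8830e+01  1.2500e+02  1.2498e+02  1.0000e-01]
 [ 1.9120e+01  1.2460e+02  1.2459e+02 -3.0000e-01]
 [ 1.9400e+01  1.2420e+02  1.2416e+02 -2.5000e-01]
 [ 1.9680e+01  1.2380e+02  1.2378e+02 -1.0000e-01]
 [ 1
[... 837 characters left out ...]
  1.1946e+02  6.5400e+00]
 [ 2.4780e+01  1.1885e+02  1.1922e+02  7.6400e+00]
 [ 2.5070e+01  1.1860e+02  1.1899e+02  7.2200e+00]
 [ 2.5350e+01  1.1835e+02  1.1892e+02  9.6400e+00]
 [ 2.5630e+01  1.1816e+02  1.1890e+02  1.1340e+01]
 [ 2.5920e+01  1.1803e+02  1.1892e+02  1.2010e+01]
 [ 2.6200e+01  1.1793e+02  1.1888e+02  1.3220e+01]
 [ 2.6480e+01  1.1788e+02  1.1890e+02  1.3350e+01]
 [ 2.6770e+01  1.1783e+02  1.1889e+02  1.4060e+01]
 [ 2.7050e+01  1.1781e+02  1.1886e+02  1.4450e+01]
 [ 2.7330e+01  1.1781e+02  1.1890e+02  1.4310e+01]]
[27.3333      0.11781275  0.11889863 14.31225279] [ 0.4791966  -0.34169088  0.11889863] [-3.47719382  2.06798886 12.335098  ] [ 0.42347868  0.69151632 -0.02888005]
```

The slug sank 4.0 mm onto its stop and 14 N held. I'll hold a little longer, lift straight up, return the stamp to its bore and feel for the shoulder before letting go.

Run:
```python
from h import *
from workcell import bot, hand, get_obs
CX,CY=.4790,-.3415; X,Y=.4551,-.1210
bot.dwell(.5); o=get_obs(); print("hold end",o["wrist_force"],o["position"])
bot.servo_line([CX,CY,.147],velocity=.05); bot.dwell(.3)
bot.servo_line([CX,CY,.165],velocity=.1)
bot.servo_line([X,Y,.165],velocity=.18); bot.dwell(.2)
bot.servo_line([X,Y,.122],velocity=.1); bot.dwell(.2)
fz=lambda:np.mean([(bot.dwell(.02),get_obs()["wrist_force"])[1] for _ in range(3)],axis=0)
b=fz(); print("base",b,get_obs()["position"],get_obs()["time_s"])
z=.122
while z>.0745:
    z-=.006 if z>.086 else .0006
    bot.servo_line([X,Y,z],velocity=.06 if z>.08 else .02); f=fz()-b
    if z<.082 or abs(f).max()>3: print(round(z,4),f.round(2))
    if f[2]>5 or np.hypot(*f[:2])>15: break
o=get_obs(); print(o["time_s"],o["position"],o["wrist_force"],o["ft_torque"])
```

```text
hold end [-2.68825435  1.64344983 11.69300116] [ 0.47918514 -0.34168333  0.11887917]
base [ 0.27337204  0.08643926 -1.96094642] [ 0.45551848 -0.12112103  0.12258645] 31.6167
0.0818 [-0.53  0.13 -0.22]
0.0812 [-0.24 -0.02 -0.08]
0.0806 [-0.67 -0.11 -0.05]
0.08 [-0.4  -0.3  -0.08]
0.0794 [-0.42  0.09 -0.6 ]
0.0788 [-0.51 -0.54 -0.13]
0.0782 [ 0.11  0.17 -0.79]
0.0776 [-0.1  -0.15  0.08]
0.077 [-2.69  0.71  9.88]
37.9167 [ 0.45520725 -0.12105264  0.07754268] [-2.48874206  0.55927911  8.40331762] [0.06548172 0.40194675 0.02614364]
```

Shoulder contact came at the same height as the original grasp (z = 0.0775), so the stamp is home. I'll release it, back off and check.

```bash
python3 - <<'E'
from h import *
from workcell import bot, hand, get_obs, vision
X,Y=.4551,-.1210
bot.servo_line([X,Y,.0774],velocity=.02)
hand.move_gripper(.055)
bot.servo_line([X,Y,.165],velocity=.12)
bot.reach([.35,-.09,.24],Q)
bot.reach([.17,.30,.24],Q); bot.dwell(.2)
o=get_obs(); print(o["time_s"],o["position"],o["wrist_force"])
ims=[]
for n,(x,y) in(("top",(190,275)),("scene",(250,270))):
    r=vision.read_camera(n); np.savez(f"pics/{n}9.npz",**r); ims.append(cv2.resize(r["frame"][y:y+80,x:x+90,::-1],None,fx=4,fy=4,interpolation=cv2.INTER_CUBIC))
cv2.imwrite("pics/end.png",np.hstack(ims))
E
sed -e 's/top0.npz/top9.npz/;s/scene0.npz/scene9.npz/' m.py > m9.py; python3 m9.py | head -2
```

```text
41.9 [0.1705495  0.29973371 0.23997783] [ 0.58731607  0.39484078 -0.52881295]
bar top [231.71634579 318.79326916] [ 0.45501717 -0.12128284  0.104     ] [np.float64(0.019371823474905875), np.float64(0.019429957207277103)] -11.600671744861236
disc top [231.30111551 318.90335486] [ 0.45477202 -0.12104446  0.107     ] 78.03125
```

View pics/end.png

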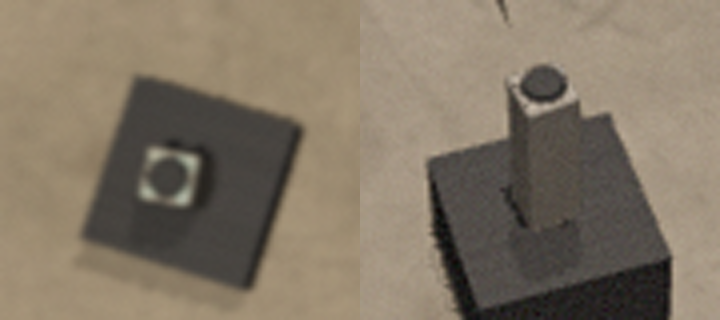

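The stamp stands upright and fully home in its block. The cap in the top view is at (231.7,318.8), the same as at the start, and the arm is clear.

```bash
python3 -c "
from workcell import hand_in
print(hand_in())"
```

```text
the job is handed in; nothing more can be done
None
```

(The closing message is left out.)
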